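# Prop the compressor hood open

### The arm

A 6-joint arm with a two-finger parallel gripper is mounted at the origin on the work surface; the furniture and walls round the work are solid. World frame = base frame: x ahead of the robot, y to its left, z up, the work surface at z = 0. Lengths are in m, angles in rad, forces in N, time in s.
With the tool pointing down it reaches from about 0.35 to 0.85 m from the base axis. Payload 8.1 kg.
Tool frame: the origin (TCP) lies at the centre of the arm's flange, where the gripper is bolted on; the fingertips stand 186 mm ahead of it and the grasp point (between the pads) lies 167 mm ahead of it (robot.nose_length is the distance from the TCP to the fingertips, in m); z points along the fingers, x is the direction in which the jaws open and shut, and the axes are right-handed (so a half turn about z gives the same grasp; the last joint's range is limited). The gripper opens to 93 mm and grips with 3 to 60 N. Pads are 15 mm wide; open, the fingers measure 128 mm over their backs; the gripper's body (75 mm by 188 mm) begins 65 mm behind the grasp point.
Start: joints at [-0.085, 0.13, 1.488, -0, 1.523, -0.085], TCP at [0.6, 0, 0.405] pointing down, gripper open.
Joint ranges: [-2.96, 2.96], [-0.89, 2.26], [0.02, 2.5], [-1.34, 4.48], [0, 2.73], [-2.66, 2.66]. Speed limits (rad/s): [2.39, 2.39, 2.79, 3.14, 3.14, 3.14].

### API

Orientations are given as a rotation vector (axis times angle).
In Python, from plant import robot gives the robot as it stands.
- The arm moves only by the tool arm_command, never from a script. Its argument "motion" is a list of rows, each an object with "slide": the shift along the tool's x, y, z each as a share of 0.4 m, from -1 to 1, a list of three; "turn": the turn, a rotation vector about the tool's x, y, z each as a share of 0.5 rad, from -1 to 1, a list of three. A call has exactly 5 rows; each row shifts and turns the commanded pose from where the row before left it, along the tool's axes as they then stand; what a row does not reach is not made up. A row lasts 1/12 s, in which the tool goes at most 41.7 mm and 7.16 degrees, less where a joint would pass 70% of its speed; a pose out of reach is approached as far as the arm can. A call with a number of a shift or a turn outside -1 to 1 is refused whole. A call with a gripper value outside its range is refused whole. "gripper" is the opening in per cent of the stroke, from 0 (shut) to 100 (fully open), set as the call begins (left out, the last holds). The fingers move at their own pace and stop on an object; "grip_force" is the grip in N (left out, the last holds). Time passes only in rows, so rows that do not move let the fingers close, or fill a call up. It gives the time, the measured TCP pose, the force and the opening at its end, in the units of the state.
- robot.read_state(): the state, without advancing time (a new reading comes with each control period).
- robot.read_camera(name): name is "scene" or "side" or "wrist"; returns a dict with "pixels" (384x512x3 uint8, blue, green, red), "intrinsics" (3x3 intrinsics, pixels), "D" ([k1, k2, p1, p2, k3] as OpenCV has them; the pictures are not rectified), "T" (4x4, takes a point from camera to world coordinates). Camera axes: x right, y down, z forward; pixel columns grow to the right and rows downward; lengths in m; the calibration is good to about 2 mm. A picture is of the moment at which its call begins. There is no depth.
- robot.close_job(): hands the job in, once; it reports no verdict.
The state is a dict: "t": time; "q": joint angles; "dq": joint speeds; "joint_torque": joint torques, N m; "tool_pos": TCP position; "orientation": TCP orientation; "force": force on the tool from outside, world axes, zero at the start; "wrist_torque": the same for the moment, N m; "opening": finger opening in m.
Only numpy, scipy, OpenCV 4.12 (cv2) and the standard library are available. Lean on these libraries where they do the work, as an engineer would, in place of code of your own. Each camera call takes 0.05 s, during which the arm holds its last target.

### The job

The blue hood of the small bench compressor has been raised but is held by nothing except its stiff hinge. Swing the prop rod with the red grip up to its stop, then ease the hood down by its black handle bar until the socket on the hood sits on the rod's tip and the rod holds the hood open. Do not let the hood drop shut.

Things in the scene. Friction and masses are not known exactly. Their poses are not given: they have to be found in the camera images.
- prop (a joint): Prop rod's angle, rad, about its level pivot in front of the compressor (its left front corner, 100 mm above the bench). 0 = level, pointing to the left (seen from the robot); grows as it swings up, 1.57 = upright, then leans over the compressor to a stop at 2.32, under the path of the hood's socket. Starts 0.45 to 0.9. Stiff: stays where left; 1 to 3 N on the red grip moves it.
- prop_tip (a point): Centre of the rubber ball (16 mm) ending the 10 mm steel prop rod. Axes: y along the rod, pivot to tip; x = pivot axis, level, to the compressor's back. Pivot 170 mm from here along -y. Red flat grip on the rod, 34 mm long, 24 mm wide, 16 mm thick along x, middle 144 mm from the pivot: grasp from above, fingers closing along x; it turns between the pads in the swing; rod's end 34 mm past it.
- hood (a joint): Angle of the blue hood (166 x 205 x 30 mm), rad, about its level hinge on the compressor's right side, 115 mm above the bench, parallel to the rod's pivot. 0 = shut, grows as the left edge rises, up to 1.45. Starts 1.25 to 1.4 and stays there, hinge stiff; below about 0.97 it slowly sinks by itself. Reads 0.78 resting on the rod. 1 to 4 N at the handle lowers it.
- hood_socket (a point): Seat of the rod's tip in the hood's socket, a steel shoe open to the hood's underside (-z), 24 mm deep, mouth 45 mm. Axes: x = hinge axis to the back, y hinge to free edge, z out of the top face. Hinge axis 175 mm along -y, 14 mm along +z from here. Handle: black bar, 14 mm thick, 116 mm long, parallel to x, 25 mm past the edge, middle at x +115, y +60, z +14 mm; grip across it from above.

How it is judged:
On the way:
1. the rod is swung up to (within about 9 degrees of) its stop while the hood still stands high (value of joint prop above 2.17 rad and value of joint hood above 0.95 rad), for 0.2 s.
At the end, for the whole second after the job is handed in: The centre of the rod's tip is within 10 mm of its seat in the hood's socket, and the hood rests on it, still, at 0.7 to 0.87 rad (distance between prop_tip and hood_socket below 0.01 m and value of joint hood between 0.7 and 0.87 rad and velocity of joint hood between -0.05 and 0.05 rad/s); the robot touches nothing.
It fails at once if the hood drops past the prop towards shut (below 0.45 rad) (value of joint hood below 0.45 rad).
It also fails if it takes over 56 s, if anything falls off the work surface, if the arm or the gripper's body presses on something with over 40 N, if the wrist force passes 120 N, or if a joint passes its speed limit or range.

## Working session

There is one attempt and no reset: what is moved stays moved. The work goes in short steps, Python scripts to look and compute and a tool call to move; the robot and the scene stay as the last step left them, time stands still between calls to the robot, and variables do not carry over. Pictures are saved under pics/ and viewed, and the job is handed in when it is done.

Besides the shell and the picture viewer there is one more tool, called after ">>>" as name(argument=value, ...) on one line, values as JSON. arm_command: Moves the arm, as the interface text tells. Shift numbers are shares of 0.4 m and turn numbers shares of 0.5 rad, none past 1 either way. Its arguments: {"type":"object","properties":{"motion":{"type":"array","items":{"type":"object","properties":{"slide":{"type":"array","items":{"type":"number"}},"turn":{"type":"array","items":{"type":"number"}}}}},"gripper":{"type":"number"},"grip_force":{"type":"number"}},"required":["motion"]}

```bash
ls; mkdir -p pics; python3 - <<'E'
from plant import robot
import cv2,json
s=robot.read_state()
print(s)
import pickle
for n in ["scene","side","wrist"]:
    c=robot.read_camera(n); cv2.imwrite(f"pics/a_{n}.png",c["pixels"]); pickle.dump(c,open(f"pics/a_{n}.pkl","wb"))
    print(n,c["intrinsics"],c["D"],c["T"])
E
```

```text
pics
{'t': 0.0, 'q': array([-8.53863666e-02,  1.31145997e-01,  1.48928888e+00, -1.35853838e-05,
        1.52298853e+00, -8.53934247e-02]), 'dq': array([-0.00055637, -0.00042155,  0.0008341 ,  0.00053869, -0.00084686,
       -0.00023523]), 'joint_torque': array([-1.61290725e-03, -5.59853125e+01, -4.91755986e+01,  7.67333270e-02,
        3.59135563e-02, -2.97389461e-04]), 'tool_pos': array([5.99768047e-01, 4.77700112e-05, 4.03690921e-01]), 'orientation': array([-3.14144873e+00, -1.21255964e-05,  2.86695143e-03]), 'force': array([-0.46064506, -0.52255697, -0.69171641]), 'wrist_torque': array([ 0.00658392,  0.03691366, -0.00154053]), 'opening': 0.09317446242036738}
scene [[352.71533991   0.         255.65048212]
 [  0.         352.71533991 189.15468318]
 [  0.           0.           1.        ]] [0.01148006 0.         0.         0.         0.        ] [[-0.8797943   0.36526851 -0.30420535  0.79850662]
 [ 0.47507844  0.69746284 -0.53651288  0.44516532]
 [ 0.01620067 -0.61654238 -0.78715503  0.82301167]
 [ 0.          0.          0.          1.        ]]
side [[400.59122218   0.         261.82121477]
 [  0.         400.59122218 195.02543072]
 [  0.           0.           1.        ]] [0.04462917 0.         0.         0.         0.        ] [[-0.98718222 -0.09100429  0.13110865  0.43353021]
 [-0.15952526  0.58730947 -0.79348553  0.69142861]
 [-0.00479077 -0.80422995 -0.59429895  0.65503919]
 [ 0.          0.          0.          1.        ]]
wrist [[277.47042054   0.         252.15413144]
 [  0.         277.47042054 186.41779164]
 [  0.           0.           1.        ]] [-0.06375474  0.          0.          0.          0.        ] [[ 9.99998335e-01  1.27798843e-03 -1.30284146e-03  6.00465959e-01]
 [ 8.48597780e-04 -9.57625507e-01 -2.88015049e-01  7.93527316e-02]
 [-1.61571411e-03  2.88013464e-01 -9.57624996e-01  3.84235902e-01]
 [ 0.00000000e+00  0.00000000e+00  0.00000000e+00  1.00000000e+00]]
```

View pics/a_scene.png

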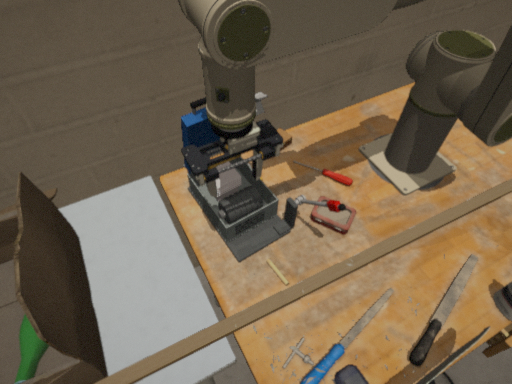

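View pics/a_side.png

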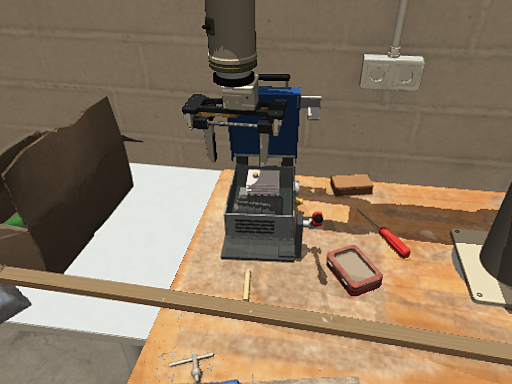

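View pics/a_wrist.png

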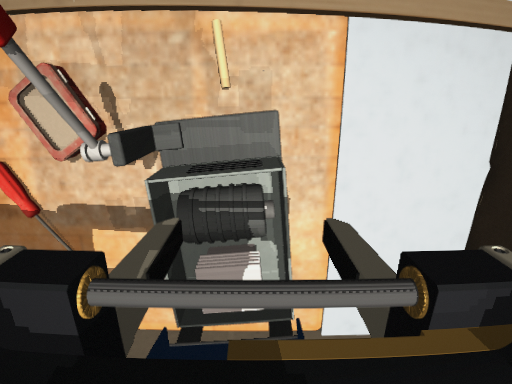

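```bash
python3 - <<'E'
import cv2
a=cv2.imread("pics/a_scene.png");b=cv2.imread("pics/a_side.png");w=cv2.imread("pics/a_wrist.png")
cv2.imwrite("pics/b_scene.png",cv2.resize(a[80:270,170:370],None,fx=3.1,fy=3.1,interpolation=2))
cv2.imwrite("pics/b_side.png",cv2.resize(b[60:270,170:370],None,fx=2.8,fy=2.8,interpolation=2))
cv2.imwrite("pics/b_wrist.png",cv2.resize(w[0:200,0:250],None,fx=3,fy=3,interpolation=2))
E
```

```text
(no output)
```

View pics/b_scene.png

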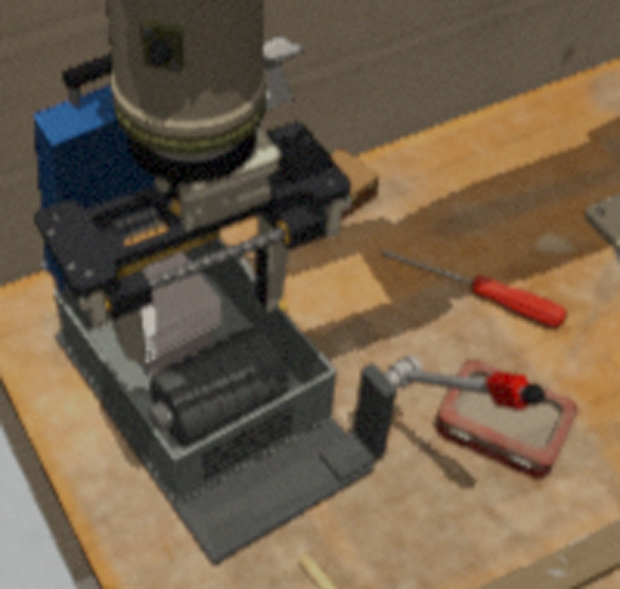

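View pics/b_side.png

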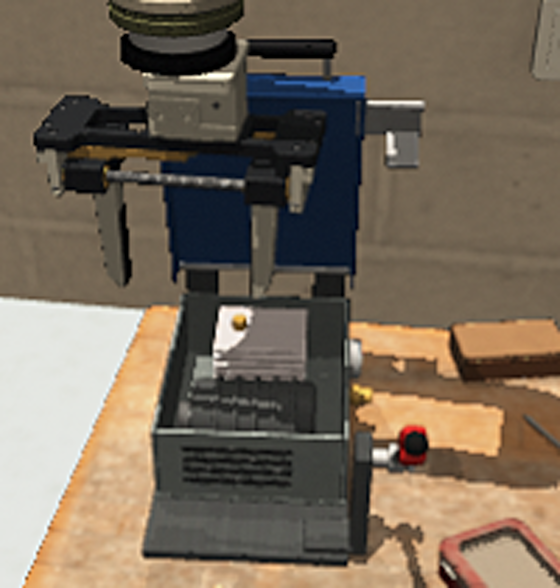

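View pics/b_wrist.png

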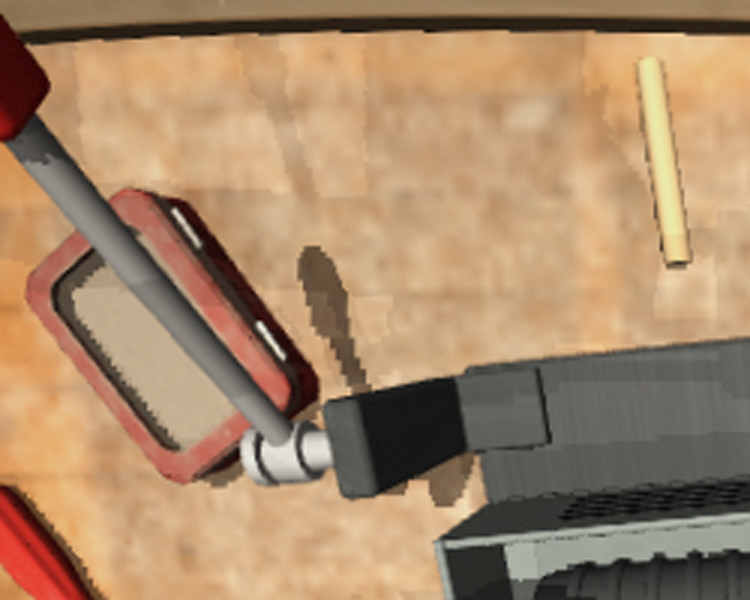

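```bash
cat > h.py <<'E'
import cv2,numpy as np,pickle
def load(n): return pickle.load(open(n,"rb"))
def ray(c,uv):
    p=cv2.undistortPoints(np.array([[uv]],float),c["intrinsics"],c["D"])[0,0]
    d=c["T"][:3,:3]@np.array([p[0],p[1],1]); return c["T"][:3,3],d/np.linalg.norm(d)
def tri(*cu):
    A=0;b=0;rs=[ray(c,u) for c,u in cu]
    for o,d in rs:
        P=np.eye(3)-np.outer(d,d);A=A+P;b=b+P@o
    x=np.linalg.solve(A,b)
    return x,[float(np.linalg.norm((np.eye(3)-np.outer(d,d))@(x-o)))for o,d in rs]
def plane(c,uv,z):
    o,d=ray(c,uv);return o+d*(z-o[2])/d[2]
def proj(c,X):
    T=np.linalg.inv(c["T"]);r=cv2.Rodrigues(T[:3,:3])[0]
    return cv2.projectPoints(np.array(X,float).reshape(-1,3),r,T[:3,3],c["intrinsics"],c["D"])[0][:,0]
E
python3 - <<'E'
from h import *
np.set_printoptions(precision=4,suppress=True)
s,d,w=[load(f"pics/a_{n}.pkl") for n in("scene","side","wrist")]
S=lambda x,y:(s,(170+x/3.1,80+y/3.1)); D=lambda x,y:(d,(170+x/2.8,60+y/2.8)); W=lambda x,y:(w,(x/3,y/3))
for n,c in [("s",s),("d",d),("w",w)]:
    h=cv2.cvtColor(c["pixels"],cv2.COLOR_BGR2HSV)
    m=(((h[...,0]<5)|(h[...,0]>175))&(h[...,1]>200)&(h[...,2]>90)).astype(np.uint8)
    k,l,st,ce=cv2.connectedComponentsWithStats(m)
    for i in range(1,k):
        if st[i,4]>25: print(n,st[i],ce[i])
print("pivot",tri(S(404,372),W(285,450)), tri(S(404,372),D(383,455),W(285,450)))
print("ball",tri(S(534,393),D(413,440)))
print("grip",tri(S(509,389),D(412,440)))
print("shaft w", plane(*W(250,462),.1),plane(*W(285,450),.1),plane(*W(330,445),.1))
print("tray bottomedge",plane(*D(143,558),0.0),plane(*D(348,562),0))
print("casetop L", plane(*D(153,435),.1),plane(*D(347,437),.1), plane(*D(348,297),.1))
print("socket", tri(S(280,47),D(405,150)))
print("handle R end on side", D(335,47))
E
```

```text
s [323 170  29  15 116] [337.8017 177.8966]
s [328 201  12  10  61] [334.0492 203.918 ]
d [379 228  31  28 130] [394.3615 244.0615]
w [ 0 36  5 10 32] [ 1.3125 40.8438]
w [  0 163  37  54 394] [ 16.2157 188.3503]
pivot (array([0.4318, 0.0329, 0.0946]), [0.000331417088403857, 0.0003314170884038647]) (array([0.4414, 0.0385, 0.1076]), [0.0032461495576786223, 0.004647455871632002, 0.004002591430177619])
ball (array([0.4264, 0.1596, 0.2204]), [0.0005468686121953621, 0.0005468686121954749])
grip (array([0.4275, 0.1392, 0.2024]), [0.0017981876194735793, 0.0017981876194735485])
shaft w [0.421  0.0295 0.1   ] [0.4346 0.0337 0.1   ] [0.4512 0.0353 0.1   ]
tray bottomedge [0.63   0.0721 0.    ] [0.4663 0.0509 0.    ]
casetop L [0.6242 0.0365 0.1   ] [0.4747 0.0157 0.1   ] [ 0.4932 -0.1866  0.1   ]
socket (array([ 0.4443, -0.1763,  0.267 ]), [0.014183982282360126, 0.014183982282360194])
handle R end on side ({'pixels': array([[[ 83, 101, 116],
        [ 83, 102, 116],
        [ 84, 102, 117],
        ...,
        [ 88, 106, 120],
        [ 88, 107, 122],
        [ 87, 106, 121]],

       [[ 84, 
[... 574 characters left out ...]
   ...,
        [ 80, 141, 208],
        [ 81, 143, 209],
        [ 81, 142, 208]],

       [[110, 126, 136],
        [111, 126, 136],
        [111, 127, 137],
        ...,
        [ 80, 142, 207],
        [ 80, 142, 207],
        [ 80, 141, 208]]], shape=(384, 512, 3), dtype=uint8), 'intrinsics': array([[400.5912,   0.    , 261.8212],
       [  0.    , 400.5912, 195.0254],
       [  0.    ,   0.    ,   1.    ]]), 'D': array([0.0446, 0.    , 0.    , 0.    , 0.    ]), 'T': array([[-0.9872, -0.091 ,  0.1311,  0.4335],
       [-0.1595,  0.5873, -0.7935,  0.6914],
       [-0.0048, -0.8042, -0.5943,  0.655 ],
       [ 0.    ,  0.    ,  0.    ,  1.    ]])}, (289.64285714285717, 76.78571428571429))
```

>>> arm_command(motion=[{"slide": [0, 0, -0.1], "turn": [0, 0, 0]}, {"slide": [-0.07, -0.06, -0.015], "turn": [0, 0, 0]}, {"slide": [-0.07, -0.06, 0], "turn": [0, 0, 0]}, {"slide": [-0.07, -0.06, 0], "turn": [0, 0, 0]}, {"slide": [-0.07, -0.06, 0], "turn": [0, 0, 0]}], gripper=100)

```text
t: 0.57
tool_pos: [0.4868, 0.0966, 0.4505]
orientation: [-3.141, 0.001, 0.0]
force: [-0.1, 0.0, -1.1]
opening: 0.093
```

>>> arm_command(motion=[{"slide": [-0.07, -0.06, 0], "turn": [0, 0, 0]}, {"slide": [-0.08, -0.05, 0], "turn": [0, 0, 0]}, {"slide": [0, 0, 0], "turn": [0, 0, -0.12]}, {"slide": [0, 0, 0], "turn": [0, 0, -0.12]}, {"slide": [0, 0, 0], "turn": [0, 0, 0]}])

```text
t: 0.98
tool_pos: [0.4274, 0.1405, 0.4507]
orientation: [3.136, 0.195, 0.001]
force: [0.8, -0.2, 0.2]
opening: 0.0929
```

```bash
cat > shot.py <<'E'
import sys,pickle,cv2
from plant import robot
p=sys.argv[1]
for n in sys.argv[2:]:
    c=robot.read_camera(n); cv2.imwrite(f"pics/{p}_{n}.png",c["pixels"]); pickle.dump(c,open(f"pics/{p}_{n}.pkl","wb"))
s=robot.read_state();print(s["t"],s["tool_pos"],s["orientation"],s["force"],s["opening"],s["q"])
E
python3 shot.py c scene side wrist
```

```text
1.1333 [0.42814556 0.13986174 0.45059031] [ 3.13610069e+00  1.84594561e-01 -5.51114521e-04] [ 0.3785232  -0.39817678 -0.84851932] 0.09307311071330253 [ 2.01825829e-01 -2.98380423e-01  1.81032501e+00 -1.32401241e-05
  1.63000445e+00  8.42383781e-02]
```

View pics/c_wrist.png

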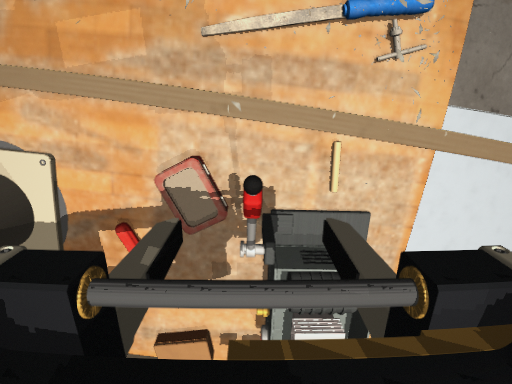

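View pics/c_scene.png

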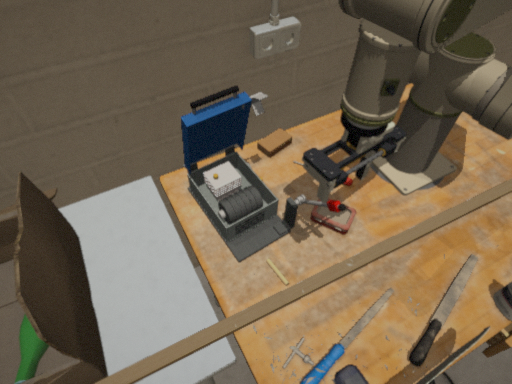

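View pics/c_side.png

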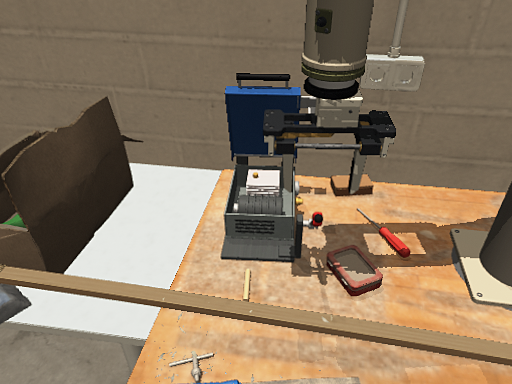

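```bash
python3 - <<'E'
import cv2
a=cv2.imread("pics/c_scene.png");b=cv2.imread("pics/c_side.png");w=cv2.imread("pics/c_wrist.png")
cv2.imwrite("pics/d_scene.png",cv2.resize(a[75:235,170:370],None,fx=3.5,fy=3.5,interpolation=2))
cv2.imwrite("pics/d_side.png",cv2.resize(b[60:270,200:340],None,fx=2.8,fy=2.8,interpolation=2))
cv2.imwrite("pics/d_wrist.png",cv2.resize(w[160:280,180:380],None,fx=4,fy=4,interpolation=2))
E
```

```text
(no output)
```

View pics/d_scene.png

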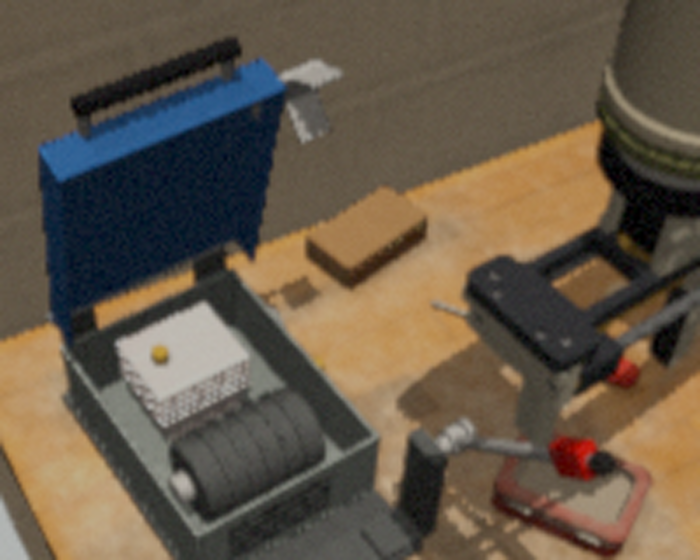

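View pics/d_side.png

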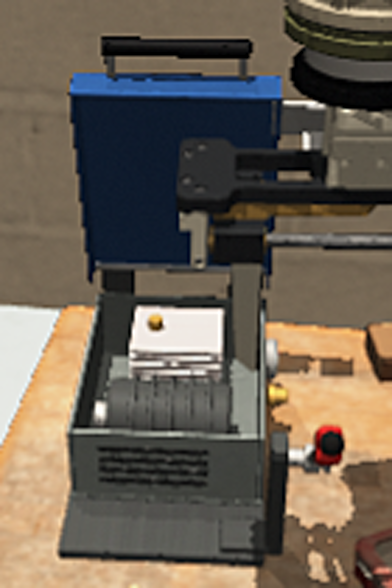

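View pics/d_wrist.png

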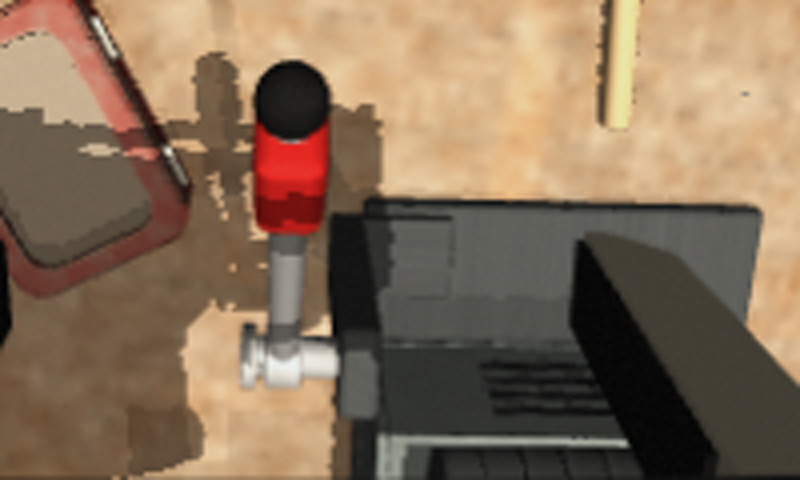

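```bash
python3 - <<'E'
from h import *
np.set_printoptions(precision=4,suppress=True)
s,d,w=[load(f"pics/c_{n}.pkl") for n in("scene","side","wrist")]
S=lambda x,y:(s,(170+x/3.5,75+y/3.5)); D=lambda x,y:(d,(200+x/2.8,60+y/2.8)); W=lambda x,y:(w,(180+x/4,160+y/4))
b=tri(S(601,463),D(330,443),W(291,98))
print("ball",b)
for z in(.098,.1): print("piv",plane(*W(285,360),z))
print("piv",tri(S(450,437),W(285,360)))
print("tray", plane(*W(368,198),.0),plane(*W(762,206),.0), plane(*D(60,556),0),plane(*D(280,560),0))
l=tri(S(76,105),D(102,47)); r=tri(S(239,46),D(251,48)); print("handle",l,r)
h=(l[0]+r[0])/2; e=r[0]-l[0]; print(h,np.linalg.norm(e),"yaw",np.arctan2(e[1],e[0])+0)
for y in(.1,.12,.14):
    ux=np.array([np.cos(y),np.sin(y),0]);left=np.array([-ux[1],ux[0],0])
    p=plane(*W(285,360),.1)
    print(y,"ball rel",(b[0]-p)@ux,(b[0]-p)@left,b[0][2]-.1,"handle rel",(h-p)@ux,(h-p)@left,h[2]-.115)
E
```

```text
ball (array([0.4262, 0.1574, 0.2166]), [0.0012280669711531229, 0.0009381798581168167, 0.001408583670590742])
piv [0.4405 0.03   0.098 ]
piv [0.4404 0.0311 0.1   ]
piv (array([0.4401, 0.0344, 0.1035]), [0.0010989953720442452, 0.001098995372044232])
tray [0.4721 0.054  0.    ] [0.6383 0.0697 0.    ] [0.6298 0.0698 0.    ] [0.4538 0.0467 0.    ]
handle (array([ 0.6256, -0.1432,  0.3431]), [0.00021473416771589855, 0.00021473416771591785]) (array([ 0.5114, -0.1504,  0.3446]), [0.001202791567472481, 0.0012027915674725287])
[ 0.5685 -0.1468  0.3438] 0.11443666673082879 yaw -3.078147269391251
0.1 ball rel -0.001515608189783401 0.12706707669390238 0.1165866341705474 handle rel 0.10972952970892892 -0.18983889628901496 0.2288396895353645
0.12 ball rel 0.0010258670362481813 0.1270719742686913 0.1165866341705474 handle rel 0.10591105972219335 -0.19199537406639797 0.2288396895353645
0.14 ball rel 0.0035669319291433098 0.12702604474804313 0.1165866341705474 handle rel 0.1020502267236975 -0.19407505625405863 0.2288396895353645
```

>>> arm_command(motion=[{"slide": [0.004, 0.008, 0.07], "turn": [0, 0, 0.04]}, {"slide": [0, 0, 0.07], "turn": [0, 0, 0]}, {"slide": [0, 0, 0.072], "turn": [0, 0, 0]}, {"slide": [0, 0, 0], "turn": [0, 0, 0]}, {"slide": [0, 0, 0], "turn": [0, 0, 0]}], gripper=100)

```text
t: 1.55
tool_pos: [0.4296, 0.1366, 0.3646]
orientation: [3.137, 0.154, -0.007]
force: [0.6, -0.4, 0.7]
opening: 0.0926
```

```bash
python3 shot.py e scene wrist; python3 -c "
import cv2
a=cv2.imread('pics/e_scene.png');b=cv2.imread('pics/e_wrist.png')
cv2.imwrite('pics/e2.png',cv2.hconcat([cv2.resize(a[120:270,250:400],(400,400)),cv2.resize(b[150:350,150:350],(400,400))]))"
```

```text
1.65 [0.43062994 0.13696721 0.36771276] [-3.13746788e+00 -1.55371004e-01 -2.61539009e-03] [ 0.48083969 -1.17303656  0.75083439] 0.09332270242116146 [ 1.94382782e-01 -2.63322576e-01  1.93203986e+00  3.57805528e-05
  1.47118738e+00  9.54178052e-02]
```

View pics/e2.png

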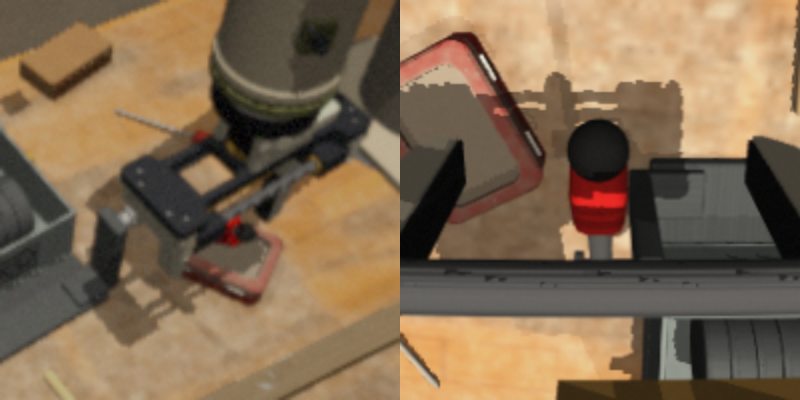

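>>> arm_command(motion=[{"slide": [0, 0, 0], "turn": [0, 0, 0]}, {"slide": [0, 0, 0], "turn": [0, 0, 0]}, {"slide": [0, 0, 0], "turn": [0, 0, 0]}, {"slide": [0, 0, 0], "turn": [0, 0, 0]}, {"slide": [0, 0, 0], "turn": [0, 0, 0]}], gripper=0, grip_force=15)

```text
t: 2.07
tool_pos: [0.4301, 0.1371, 0.3665]
orientation: [-3.138, -0.157, -0.001]
force: [0.3, 0.1, -0.8]
opening: 0.0638
```

>>> arm_command(motion=[{"slide": [0, 0, 0], "turn": [0, 0, 0]}, {"slide": [0, 0, 0], "turn": [0, 0, 0]}, {"slide": [0, 0, 0], "turn": [0, 0, 0]}, {"slide": [0, 0, 0], "turn": [0, 0, 0]}, {"slide": [0, 0, 0], "turn": [0, 0, 0]}])

```text
t: 2.48
tool_pos: [0.43, 0.137, 0.3659]
orientation: [-3.138, -0.157, 0.0]
force: [-0.1, 0.5, 0.2]
opening: 0.0305
```

```bash
python3 shot.py f scene wrist; python3 -c "
import cv2
a=cv2.imread('pics/f_scene.png');b=cv2.imread('pics/f_wrist.png')
cv2.imwrite('pics/f2.png',cv2.hconcat([cv2.resize(a[120:270,250:400],(400,400)),cv2.resize(b[150:350,150:350],(400,400))]))"
python3 - <<'E'
import numpy as np
a0=.743;r=.144
th=np.linspace(a0,2.3,11)
y=r*np.cos(th);z=r*np.sin(th)
print(np.round(-np.diff(y)/.4,3),np.round(-np.diff(z)/.4,3))
E
```

```text
2.5833 [0.42995286 0.13705067 0.3658836 ] [ 3.13764192e+00  1.57101051e-01 -1.70032138e-04] [ 0.7549288   0.51462229 -0.20637574] 0.023000958017858397 [ 1.94874190e-01 -2.62989684e-01  1.93512433e+00 -4.36739063e-06
  1.46956803e+00  9.48186222e-02]
[0.041 0.046 0.051 0.054 0.056 0.056 0.055 0.053 0.049 0.045] [-0.038 -0.031 -0.024 -0.016 -0.007  0.002  0.01   0.019  0.027  0.034]
```

View pics/f2.png

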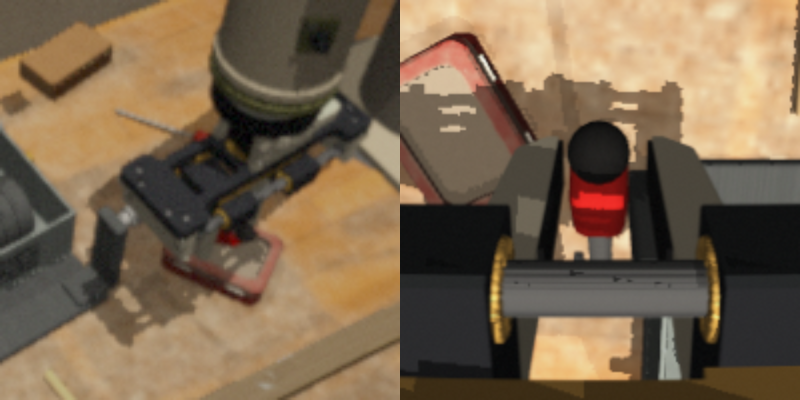

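>>> arm_command(motion=[{"slide": [0, 0, 0], "turn": [0, 0, 0]}, {"slide": [0, 0, 0], "turn": [0, 0, 0]}, {"slide": [0, 0, 0], "turn": [0, 0, 0]}, {"slide": [0, 0, 0], "turn": [0, 0, 0]}, {"slide": [0, 0, 0], "turn": [0, 0, 0]}])

```text
t: 3.0
tool_pos: [0.4291, 0.1372, 0.3654]
orientation: [-3.137, -0.157, 0.006]
force: [-7.9, 0.7, 2.0]
opening: 0.0157
```

>>> arm_command(motion=[{"slide": [0, 0.041, -0.038], "turn": [0, 0, 0]}, {"slide": [0, 0.046, -0.031], "turn": [0, 0, 0]}, {"slide": [0, 0.051, -0.024], "turn": [0, 0, 0]}, {"slide": [0, 0, 0], "turn": [0, 0, 0]}, {"slide": [0, 0, 0], "turn": [0, 0, 0]}])

```text
t: 3.42
tool_pos: [0.4346, 0.0811, 0.4031]
orientation: [3.137, 0.154, -0.007]
force: [-10.6, -1.6, 4.9]
opening: 0.0158
```

```bash
python3 shot.py g side wrist scene; python3 -c "
import cv2
a=cv2.imread('pics/g_side.png');b=cv2.imread('pics/g_wrist.png')
cv2.imwrite('pics/g2.png',cv2.hconcat([cv2.resize(a[60:260,200:400],(400,400)),cv2.resize(b[150:350,150:350],(400,400))]))"

```

```text
3.5667 [0.43448629 0.08176356 0.40286406] [ 3.13724139  0.1561424  -0.00671747] [-10.62492552  -1.06002518   4.76836389] 0.01573955682452677 [ 7.01038454e-02 -3.07405328e-01  1.90367964e+00 -3.73679402e-04
  1.54960395e+00 -2.93465736e-02]
```

View pics/g2.png

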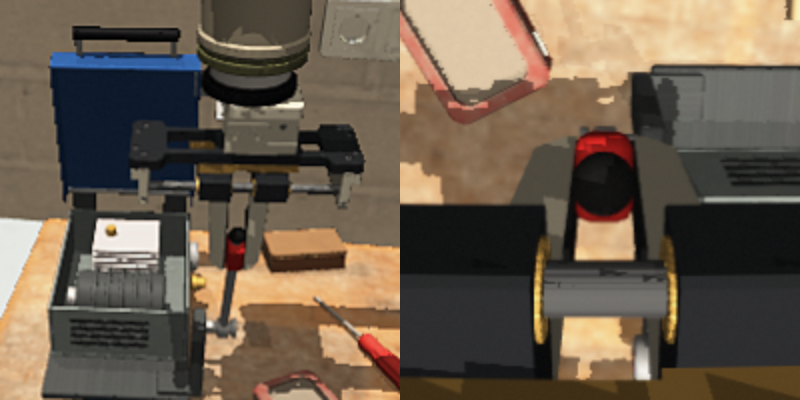

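>>> arm_command(motion=[{"slide": [-0.005, 0.054, -0.016], "turn": [0, 0, 0]}, {"slide": [0, 0.056, -0.007], "turn": [0, 0, 0]}, {"slide": [0, 0.056, 0.002], "turn": [0, 0, 0]}, {"slide": [0, 0.055, 0.01], "turn": [0, 0, 0]}, {"slide": [0, 0, 0], "turn": [0, 0, 0]}])

```text
t: 3.98
tool_pos: [0.4422, -0.0087, 0.4072]
orientation: [3.136, 0.153, -0.002]
force: [-4.1, -3.1, 2.9]
opening: 0.0157
```

>>> arm_command(motion=[{"slide": [0, 0.053, 0.019], "turn": [0, 0, 0]}, {"slide": [0, 0.049, 0.027], "turn": [0, 0, 0]}, {"slide": [0, 0.045, 0.034], "turn": [0, 0, 0]}, {"slide": [0, 0, 0], "turn": [0, 0, 0]}, {"slide": [0, 0, 0], "turn": [0, 0, 0]}])

```text
t: 4.4
tool_pos: [0.4478, -0.0659, 0.3751]
orientation: [3.136, 0.153, -0.003]
force: [-4.0, -4.7, 2.7]
opening: 0.0155
```

```bash
python3 shot.py k side wrist scene; python3 -c "
import cv2
a=cv2.imread('pics/k_side.png');b=cv2.imread('pics/k_scene.png')
cv2.imwrite('pics/k2.png',cv2.hconcat([cv2.resize(a[60:260,200:400],(400,400)),cv2.resize(b[60:260,170:370],(400,400))]))"

```

```text
4.55 [ 0.44779925 -0.06521706  0.37559118] [ 3.13582335e+00  1.55135008e-01 -2.89564072e-03] [-6.65389651 -5.38045274  3.16155412] 0.01590146565512086 [-0.25698732 -0.26441552  1.9184995  -0.00240738  1.48868449 -0.35565157]
```

View pics/k2.png

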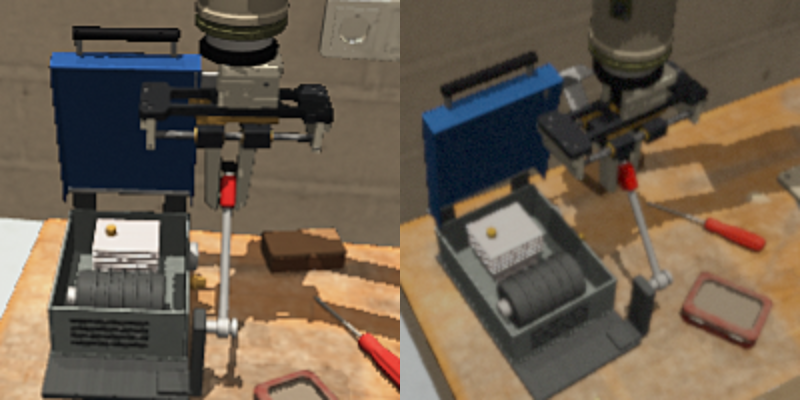

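>>> arm_command(motion=[{"slide": [0, 0.008, 0.007], "turn": [0, 0, 0]}, {"slide": [0, 0.006, 0.006], "turn": [0, 0, 0]}, {"slide": [0, 0, 0], "turn": [0, 0, 0]}, {"slide": [0, 0, 0], "turn": [0, 0, 0]}, {"slide": [0, 0, 0], "turn": [0, 0, 0]}])

```text
t: 4.97
tool_pos: [0.4483, -0.0706, 0.3707]
orientation: [3.136, 0.156, -0.003]
force: [-7.1, -5.8, 4.7]
opening: 0.0161
```

>>> arm_command(motion=[{"slide": [0, 0.007, 0.007], "turn": [0, 0, 0]}, {"slide": [0, 0, 0], "turn": [0, 0, 0]}, {"slide": [0, 0, 0], "turn": [0, 0, 0]}, {"slide": [0, 0, 0], "turn": [0, 0, 0]}, {"slide": [0, 0, 0], "turn": [0, 0, 0]}])

```text
t: 5.38
tool_pos: [0.4486, -0.0734, 0.3679]
orientation: [3.136, 0.156, -0.003]
force: [-6.9, -6.1, 5.1]
opening: 0.0162
```

```bash
python3 shot.py l side wrist scene; python3 -c "
import cv2
a=cv2.imread('pics/l_side.png');b=cv2.imread('pics/l_scene.png')
cv2.imwrite('pics/l2.png',cv2.hconcat([cv2.resize(a[90:240,230:380],(400,400)),cv2.resize(b[80:230,230:380],(400,400))]))"

```

```text
5.5333 [ 0.4485818  -0.07338948  0.36792698] [ 3.13568733e+00  1.55757642e-01 -2.74296139e-03] [-6.97082663 -6.56851757  4.82291944] 0.015997785369147983 [-0.27399218 -0.25381942  1.92379087 -0.00249998  1.47263004 -0.37300945]
```

View pics/l2.png

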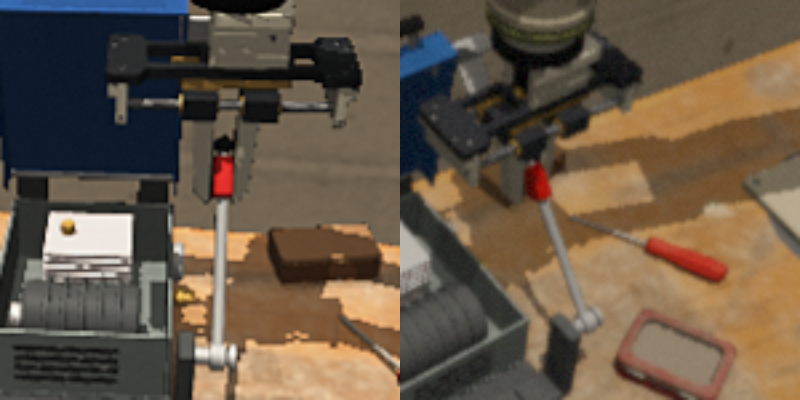

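```bash
cat > red.py <<'E'
import sys
from h import *
np.set_printoptions(precision=4,suppress=True)
pre=sys.argv[1]; pts=[]
for n,rg in [("side",(240,120,330,240)),("scene",(240,120,330,200))]:
    c=load(f"pics/{pre}_{n}.pkl")
    x0,y0,x1,y1=rg;h=cv2.cvtColor(c["pixels"],cv2.COLOR_BGR2HSV)[y0:y1,x0:x1]
    m=(((h[...,0]<6)|(h[...,0]>174))&(h[...,1]>150)&(h[...,2]>60)).astype(np.uint8)
    k,l,st,ce=cv2.connectedComponentsWithStats(m)
    i=1+np.argmax(st[1:,4]); print(n,st[i]+[x0,y0,0,0,0],ce[i]+[x0,y0]); pts.append((c,ce[i]+[x0,y0]))
X,e=tri(*pts); print(X,e)
p=np.array([.4405,.0315,.1]);r=X-p; lat=r@np.array([-.1,.995,0])
print("lat",lat,"z",r[2],"len",np.hypot(lat,r[2]),"ang",np.arctan2(r[2],lat))
E
for p in k l; do python3 red.py $p; done
```

```text
side [310 148   8  16 116] [313.681  155.4569]
scene [279 141  10  14 104] [283.2788 147.9712]
[ 0.4446 -0.0489  0.2166] [0.0008000494093986592, 0.0008000494093987982]
lat -0.08038788573140374 z 0.11661101768771004 len 0.14163453540195856 ang 2.1743509168380912
side [310 148   8  16 116] [313.4569 155.8793]
scene [277 141  10  14 105] [281.0952 148.0286]
[ 0.4454 -0.0566  0.2105] [0.0012817043483545054, 0.001281704348354443]
lat -0.0881334770867336 z 0.11052740988187132 len 0.14136413306985962 ang 2.2439439204239697
```

>>> arm_command(motion=[{"slide": [0, 0.012, 0.013], "turn": [0, 0, 0]}, {"slide": [0, 0, 0], "turn": [0, 0, 0]}, {"slide": [0, 0, 0], "turn": [0, 0, 0]}, {"slide": [0, 0, 0], "turn": [0, 0, 0]}, {"slide": [0, 0, 0], "turn": [0, 0, 0]}])

```text
t: 5.95
tool_pos: [0.4491, -0.0781, 0.3628]
orientation: [3.136, 0.156, -0.003]
force: [-8.5, -4.2, 6.3]
opening: 0.0159
```

```bash
python3 shot.py m side wrist scene; python3 red.py m

```

```text
6.1 [ 0.44904266 -0.078102    0.36281808] [ 3.13579483e+00  1.55992906e-01 -2.81847970e-03] [-7.59216762 -5.73635791  6.03673875] 0.015751778804594708 [-0.28376439 -0.24678938  1.92733444 -0.00241517  1.46211628 -0.38291098]
side [310 149   8  15 110] [313.2455 155.8727]
scene [276 141   9  14 100] [279.86 147.84]
[ 0.446  -0.0609  0.2078] [0.0014416966187107492, 0.0014416966187108607]
lat -0.09252829944228987 z 0.10777449419082677 len 0.14204516111353674 ang 2.2802252392277285
```

>>> arm_command(motion=[{"slide": [0, 0.012, 0.013], "turn": [0, 0, 0]}, {"slide": [0, 0, 0], "turn": [0, 0, 0]}, {"slide": [0, 0, 0], "turn": [0, 0, 0]}, {"slide": [0, 0, 0], "turn": [0, 0, 0]}, {"slide": [0, 0, 0], "turn": [0, 0, 0]}])

```text
t: 6.52
tool_pos: [0.4495, -0.0821, 0.3584]
orientation: [3.138, 0.157, -0.002]
force: [-11.7, 1.9, 13.2]
opening: 0.0158
```

```bash
python3 shot.py n side wrist scene; python3 red.py n

```

```text
6.6667 [ 0.44952289 -0.08211376  0.35836399] [ 3.13755091e+00  1.57123163e-01 -2.44128981e-03] [-10.67359637   1.33412218  13.0988769 ] 0.015662175697090566 [-2.92693588e-01 -2.40172384e-01  1.93000803e+00 -6.29344386e-04
  1.45318423e+00 -3.92692261e-01]
side [310 149   8  15 105] [313.1333 156.0762]
scene [275 141  10  14 108] [279.6296 147.7037]
[ 0.446  -0.0621  0.2069] [0.0011424776355975193, 0.001142477635597575]
lat -0.09365024229585979 z 0.10685827576584692 len 0.14208820845419592 ang 2.2904168412505252
```

>>> arm_command(motion=[{"slide": [0, 0, 0], "turn": [0, 0, 0]}, {"slide": [0, 0, 0], "turn": [0, 0, 0]}, {"slide": [0, 0, 0], "turn": [0, 0, 0]}, {"slide": [0, 0, 0], "turn": [0, 0, 0]}, {"slide": [0, 0, 0], "turn": [0, 0, 0]}], gripper=60)

```text
t: 7.08
tool_pos: [0.45, -0.0823, 0.3569]
orientation: [-3.138, -0.157, 0.0]
force: [0.2, 0.1, 0.0]
opening: 0.0446
```

>>> arm_command(motion=[{"slide": [0, -0.01, -0.05], "turn": [0, 0, 0]}, {"slide": [0, -0.02, -0.1], "turn": [0, 0, 0]}, {"slide": [0, -0.02, -0.1], "turn": [0, 0, 0]}, {"slide": [0, 0, -0.1], "turn": [0, 0, 0]}, {"slide": [0, 0, 0], "turn": [0, 0, 0]}])

```text
t: 7.5
tool_pos: [0.4486, -0.0623, 0.5062]
orientation: [3.134, 0.158, 0.019]
force: [1.2, -0.8, 0.7]
opening: 0.0559
```

```bash
python3 shot.py o side wrist scene; python3 red.py o;python3 -c "
import cv2
a=cv2.imread('pics/o_side.png');b=cv2.imread('pics/o_scene.png')
cv2.imwrite('pics/o2.png',cv2.hconcat([cv2.resize(a[60:260,200:400],(400,400)),cv2.resize(b[60:260,170:370],(400,400))]))"

```

```text
7.65 [ 0.44812318 -0.06256942  0.49717184] [3.13739798e+00 1.57144928e-01 1.31842558e-03] [ 0.96044275  0.65956559 -0.5040147 ] 0.05549418857628723 [-2.52128231e-01 -2.94556625e-01  1.72355677e+00  2.98925602e-07
  1.71171336e+00 -3.52219866e-01]
side [310 148   7  16 104] [313.0192 155.9231]
scene [274 141  12  14 110] [279.6727 147.7818]
[ 0.4464 -0.0613  0.2076] [0.0012545356661602316, 0.001254535666160257]
lat -0.09294702103000799 z 0.1075518719330909 len 0.1421497586162732 ang 2.2834803653419105
```

View pics/o2.png

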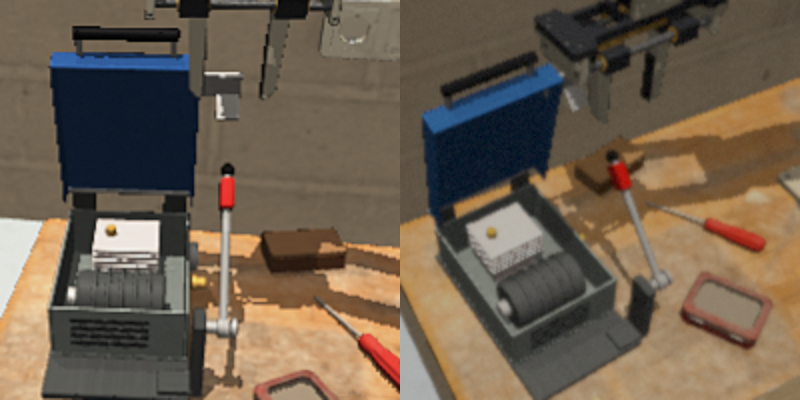

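View pics/o_wrist.png

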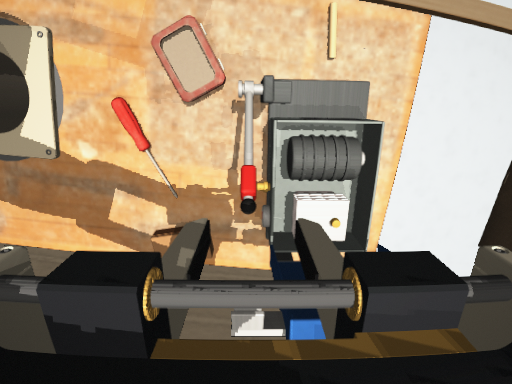

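>>> arm_command(motion=[{"slide": [0, 0, -0.1], "turn": [0, 0, 0]}, {"slide": [0, 0, -0.1], "turn": [0, 0, 0]}, {"slide": [0.07, 0.06, 0], "turn": [0, 0, 0]}, {"slide": [0.07, 0.06, 0], "turn": [0, 0, 0]}, {"slide": [0.07, 0.06, 0], "turn": [0, 0, 0]}])

```text
t: 8.07
tool_pos: [0.5398, -0.1266, 0.5761]
orientation: [-3.137, -0.158, 0.001]
force: [-0.0, 0.7, -0.3]
opening: 0.0559
```

>>> arm_command(motion=[{"slide": [0.07, 0.06, 0], "turn": [0, 0, 0]}, {"slide": [0, 0, 0], "turn": [0, 0, -0.24]}, {"slide": [0, 0, 0], "turn": [0, 0, -0.24]}, {"slide": [0, 0, 0], "turn": [0, 0, -0.24]}, {"slide": [0, 0, 0], "turn": [0, 0, -0.24]}])

```text
t: 8.48
tool_pos: [0.5696, -0.1475, 0.5736]
orientation: [-3.005, -0.905, 0.007]
force: [-0.3, 0.2, -0.4]
opening: 0.0557
```

>>> arm_command(motion=[{"slide": [0, 0, 0], "turn": [0, 0, -0.24]}, {"slide": [0, 0, 0], "turn": [0, 0, -0.24]}, {"slide": [0, 0, 0], "turn": [0, 0, -0.24]}, {"slide": [0, 0, 0], "turn": [0, 0, -0.24]}, {"slide": [0, 0, 0], "turn": [0, 0, -0.24]}])

```text
t: 8.9
tool_pos: [0.5692, -0.1472, 0.5742]
orientation: [-2.603, -1.753, 0.004]
force: [-0.4, 0.1, -1.2]
opening: 0.0559
```

>>> arm_command(motion=[{"slide": [0, 0, 0], "turn": [0, 0, -0.24]}, {"slide": [0, 0, 0], "turn": [0, 0, -0.24]}, {"slide": [0, 0, 0], "turn": [0, 0, -0.24]}, {"slide": [0, 0, 0], "turn": [0, 0, -0.24]}, {"slide": [0, 0, 0], "turn": [0, 0, 0]}])

```text
t: 9.32
tool_pos: [0.5692, -0.1471, 0.5744]
orientation: [-2.111, -2.321, 0.002]
force: [-0.6, -0.7, -0.2]
opening: 0.0557
```

```bash
python3 shot.py p side wrist scene;python3 -c "
import cv2
a=cv2.imread('pics/p_side.png');b=cv2.imread('pics/p_scene.png')
cv2.imwrite('pics/p2.png',cv2.hconcat([cv2.resize(a[20:220,170:370],(400,400)),cv2.resize(b[20:220,130:330],(400,400))]))"

```

```text
9.4667 [ 0.56911001 -0.14704429  0.57559597] [-2.12389240e+00 -2.31192561e+00  1.44875496e-03] [-0.45416454  0.57573336  0.06902223] 0.0557618892602263 [-3.40062954e-01  9.54771125e-02  1.21768925e+00  5.48427003e-06
  1.83079225e+00 -1.99558665e+00]
```

View pics/p2.png

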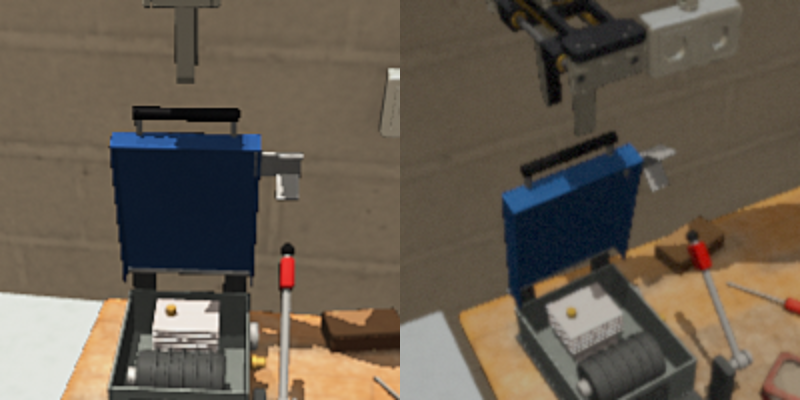

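View pics/p_wrist.png

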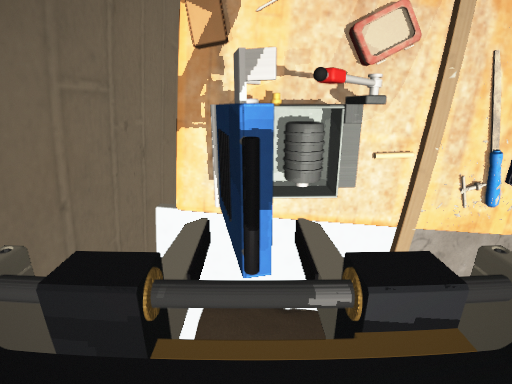

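```bash
python3 - <<'E'
from h import *
np.set_printoptions(precision=4,suppress=True)
s,d,w=[load(f"pics/p_{n}.pkl") for n in("scene","side","wrist")]
S=lambda x,y:(s,(130+x/2,20+y/2)); D=lambda x,y:(d,(170+x/2,20+y/2)); W=lambda x,y:(w,(x,y))
l=tri(S(523,171) if 0 else S(123,171),D(133,113),W(251,272)); r=tri(S(217,138),D(240,115),W(250,140)); print(l,r,(l[0]+r[0])/2)
T=w["T"]; 
from scipy.spatial.transform import Rotation as R
Rt=R.from_rotvec([-2.1239,-2.3119,.0014]).as_matrix();t=np.array([.5691,-.147,.5756]);print(Rt)
c=(l[0]+r[0])/2;print("in tool",Rt.T@(c-t), "ends",Rt.T@(l[0]-t),Rt.T@(r[0]-t))
E
```

```text
(array([ 0.6272, -0.1427,  0.3443]), [0.0014483313600449504, 0.0018179051028638603, 0.0029016045560039563]) (array([ 0.5125, -0.1528,  0.3425]), [0.0029448364594747097, 0.0027739085903931192, 0.0038065123260978997]) [ 0.5698 -0.1477  0.3434]
[[-0.0846  0.9964 -0.0022]
 [ 0.9964  0.0846  0.0008]
 [ 0.001  -0.0021 -1.    ]]
in tool [-0.001   0.0012  0.2322] ends [-0.0009  0.0587  0.2312] [-0.0012 -0.0564  0.2333]
```

>>> arm_command(motion=[{"slide": [0, 0, 0.08], "turn": [0, 0, 0]}, {"slide": [0, 0, 0.072], "turn": [0, 0, 0]}, {"slide": [0, 0, 0], "turn": [0, 0, 0]}, {"slide": [0, 0, 0], "turn": [0, 0, 0]}, {"slide": [0, 0, 0], "turn": [0, 0, 0]}])

```text
t: 9.88
tool_pos: [0.5691, -0.147, 0.5178]
orientation: [2.121, 2.316, 0.001]
force: [-0.4, 1.1, 1.2]
opening: 0.0561
```

```bash
python3 shot.py q side wrist scene;python3 -c "
import cv2
a=cv2.imread('pics/q_side.png');b=cv2.imread('pics/q_wrist.png')
cv2.imwrite('pics/q2.png',cv2.hconcat([cv2.resize(a[20:220,170:370],(400,400)),cv2.resize(b[100:300,150:350],(400,400))]))"

```

```text
10.0333 [ 0.5692544  -0.14701312  0.51896586] [2.11851811e+00 2.31500917e+00 2.28188025e-03] [ 0.50255099  0.41371137 -0.38995674] 0.05571981312848475 [-3.39914925e-01  7.77718466e-02  1.33862722e+00 -4.29995265e-05
  1.72136926e+00 -1.99929852e+00]
```

View pics/q2.png

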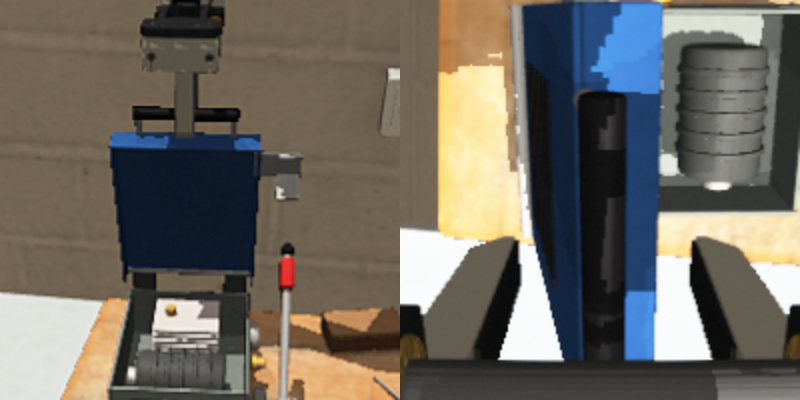

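>>> arm_command(motion=[{"slide": [0, 0, 0.01], "turn": [0, 0, 0]}, {"slide": [0, 0, 0], "turn": [0, 0, 0]}, {"slide": [0, 0, 0], "turn": [0, 0, 0]}, {"slide": [0, 0, 0], "turn": [0, 0, 0]}, {"slide": [0, 0, 0], "turn": [0, 0, 0]}], gripper=0, grip_force=15)

```text
t: 10.45
tool_pos: [0.569, -0.1469, 0.5124]
orientation: [-2.12, -2.318, -0.0]
force: [1.0, -0.2, 0.0]
opening: 0.0266
```

>>> arm_command(motion=[{"slide": [0, 0, 0], "turn": [0, 0, 0]}, {"slide": [0, 0, 0], "turn": [0, 0, 0]}, {"slide": [0, 0, 0], "turn": [0, 0, 0]}, {"slide": [0, 0, 0], "turn": [0, 0, 0]}, {"slide": [0, 0, 0], "turn": [0, 0, 0]}])

```text
t: 10.87
tool_pos: [0.569, -0.147, 0.5123]
orientation: [2.12, 2.318, -0.0]
force: [0.8, 0.2, -0.6]
opening: 0.0135
```

```bash
python3 - <<'E'
import numpy as np
from plant import robot
s=robot.read_state();print(s["tool_pos"],s["force"],s["opening"])
# hood plan: tool in lateral plane; a=hood angle; TCP at handle + off along tool axis; tilt phi=1.34-a, tool x=left (rotated), z = down tilted
L=.167+.004
def P(a):
    ph=1.34-a
    h=.235*np.array([np.cos(a),np.sin(a)])          # left, up
    ax=np.array([-np.sin(ph),-np.cos(ph)])          # tool z: (left,up); tilts so tip points right
    tx=np.array([np.cos(ph),-np.sin(ph)])           # tool x
    return h-L*ax,tx,ax
for n,seq in (("1",np.linspace(1.34,.78,15)),):
    for a,b in zip(seq[:-1],seq[1:]):
        p,tx,ax=P(a);q,_,_=P(b);d=q-p
        print(round(b,3),"slide x %.3f z %.3f turn %.3f"%(d@tx/.4,d@ax/.4,(a-b)/.5), q)
E
```

```text
[ 0.569015   -0.14695642  0.51233897] [ 0.76817909  0.18814977 -0.60024126] 0.01353710646888742
1.3 slide x 0.040 z 0.006 turn 0.080 [0.0697004  0.39729939]
1.26 slide x 0.040 z 0.006 turn 0.080 [0.08553239 0.39419432]
1.22 slide x 0.040 z 0.006 turn 0.080 [0.10122754 0.39045863]
1.18 slide x 0.040 z 0.006 turn 0.080 [0.11676075 0.38609828]
1.14 slide x 0.040 z 0.006 turn 0.080 [0.13210716 0.38112026]
1.1 slide x 0.040 z 0.006 turn 0.080 [0.14724224 0.37553252]
1.06 slide x 0.040 z 0.006 turn 0.080 [0.16214176 0.36934402]
1.02 slide x 0.040 z 0.006 turn 0.080 [0.17678188 0.36256464]
0.98 slide x 0.040 z 0.006 turn 0.080 [0.19113919 0.35520524]
0.94 slide x 0.040 z 0.006 turn 0.080 [0.20519072 0.34727758]
0.9 slide x 0.040 z 0.006 turn 0.080 [0.21891399 0.33879436]
0.86 slide x 0.040 z 0.006 turn 0.080 [0.23228704 0.32976913]
0.82 slide x 0.040 z 0.006 turn 0.080 [0.24528849 0.32021635]
0.78 slide x 0.040 z 0.006 turn 0.080 [0.25789752 0.31015129]
```

>>> arm_command(motion=[{"slide": [0.04, 0, 0.006], "turn": [0, -0.08, 0]}, {"slide": [0.04, 0, 0.006], "turn": [0, -0.08, 0]}, {"slide": [0, 0, 0], "turn": [0, 0, 0]}, {"slide": [0, 0, 0], "turn": [0, 0, 0]}, {"slide": [0, 0, 0], "turn": [0, 0, 0]}])

```text
t: 11.28
tool_pos: [0.5661, -0.115, 0.5066]
orientation: [2.08, 2.276, -0.082]
force: [-1.0, 2.4, -2.7]
opening: 0.0133
```

```bash
python3 shot.py r side wrist scene;python3 -c "
import cv2
a=cv2.imread('pics/r_side.png');b=cv2.imread('pics/r_scene.png')
cv2.imwrite('pics/r2.png',cv2.hconcat([cv2.resize(a[20:220,170:370],(400,400)),cv2.resize(b[20:220,130:330],(400,400))]))"

```

```text
11.4333 [ 0.56618958 -0.11558083  0.5068511 ] [ 2.08081803  2.27437126 -0.0824726 ] [-1.42554311  2.21239106 -1.51347908] 0.01347574533484973 [-0.26552463  0.04012634  1.40057642 -0.07442418  1.67358398 -1.93379764]
```

View pics/r2.png

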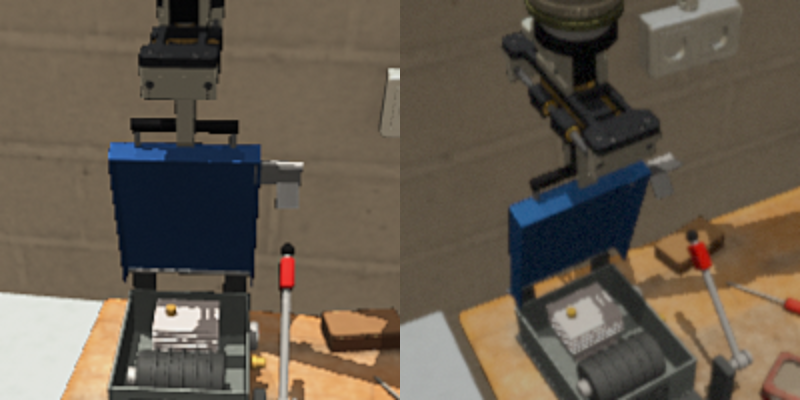

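>>> arm_command(motion=[{"slide": [0.04, 0, 0.006], "turn": [0, -0.08, 0]}, {"slide": [0.04, 0, 0.006], "turn": [0, -0.08, 0]}, {"slide": [0.04, 0, 0.006], "turn": [0, -0.08, 0]}, {"slide": [0.04, 0, 0.006], "turn": [0, -0.08, 0]}, {"slide": [0, 0, 0], "turn": [0, 0, 0]}])

```text
t: 11.85
tool_pos: [0.5605, -0.0521, 0.4874]
orientation: [1.993, 2.182, -0.243]
force: [-1.6, 1.7, -5.7]
opening: 0.0136
```

>>> arm_command(motion=[{"slide": [0.04, 0, 0.006], "turn": [0, -0.08, 0]}, {"slide": [0.04, 0, 0.006], "turn": [0, -0.08, 0]}, {"slide": [0.04, 0, 0.006], "turn": [0, -0.08, 0]}, {"slide": [0, 0, 0], "turn": [0, 0, 0]}, {"slide": [0, 0, 0], "turn": [0, 0, 0]}])

```text
t: 12.27
tool_pos: [0.5567, -0.0095, 0.4675]
orientation: [1.928, 2.111, -0.351]
force: [-1.9, 0.2, -5.7]
opening: 0.0136
```

```bash
python3 shot.py s side wrist scene;python3 -c "
import cv2
a=cv2.imread('pics/s_side.png');b=cv2.imread('pics/s_scene.png')
cv2.imwrite('pics/s2.png',cv2.hconcat([cv2.resize(a[20:220,170:370],(400,400)),cv2.resize(b[20:220,130:330],(400,400))]))"

```

```text
12.4167 [ 0.55675123 -0.01046445  0.46814061] [ 1.9293888   2.10752552 -0.35065464] [-3.30106429  0.22020985 -5.22416331] 0.013542889074375921 [ 0.00943579 -0.01036389  1.54190791 -0.35726937  1.58111418 -1.65850755]
```

View pics/s2.png

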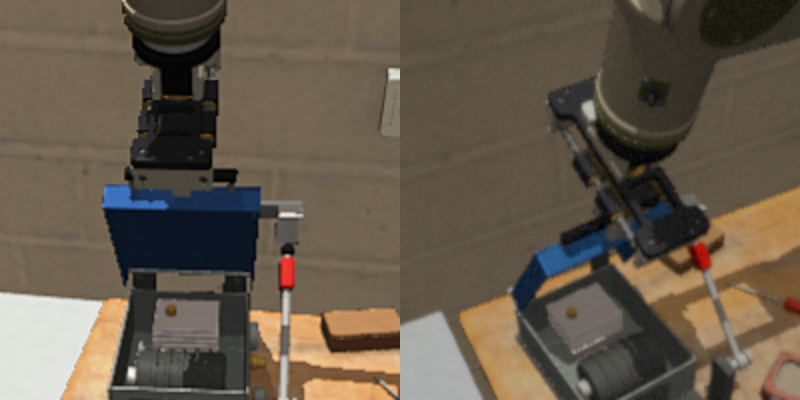

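>>> arm_command(motion=[{"slide": [0.04, 0, 0.006], "turn": [0, -0.08, 0]}, {"slide": [0, 0, 0], "turn": [0, 0, 0]}, {"slide": [0.04, 0, 0.006], "turn": [0, -0.08, 0]}, {"slide": [0, 0, 0], "turn": [0, 0, 0]}, {"slide": [0.02, 0, 0.003], "turn": [0, -0.04, 0]}])

```text
t: 12.83
tool_pos: [0.5538, 0.0234, 0.4482]
orientation: [1.87, 2.043, -0.438]
force: [-2.0, -3.1, -4.9]
opening: 0.0137
```

>>> arm_command(motion=[{"slide": [0.02, 0, 0.003], "turn": [0, -0.04, 0]}, {"slide": [0, 0, 0], "turn": [0, 0, 0]}, {"slide": [0, 0, 0], "turn": [0, 0, 0]}, {"slide": [0, 0, 0], "turn": [0, 0, 0]}, {"slide": [0, 0, 0], "turn": [0, 0, 0]}])

```text
t: 13.25
tool_pos: [0.5531, 0.0313, 0.4426]
orientation: [1.858, 2.031, -0.454]
force: [-0.3, -1.4, -8.7]
opening: 0.0133
```

```bash
python3 shot.py u side wrist scene;python3 -c "
import cv2
a=cv2.imread('pics/u_side.png');b=cv2.imread('pics/u_scene.png')
cv2.imwrite('pics/u2.png',cv2.hconcat([cv2.resize(a[60:210,210:360],(400,400)),cv2.resize(b[60:210,180:330],(400,400))]))"

```

```text
13.4 [0.55306021 0.0313678  0.44256176] [ 1.85769843  2.0308476  -0.45466698] [ -0.6745971   -2.89751767 -10.35160437] 0.01346283206172035 [ 0.12355736  0.01106651  1.58369452 -0.47922613  1.5659399  -1.52919493]
```

View pics/u2.png

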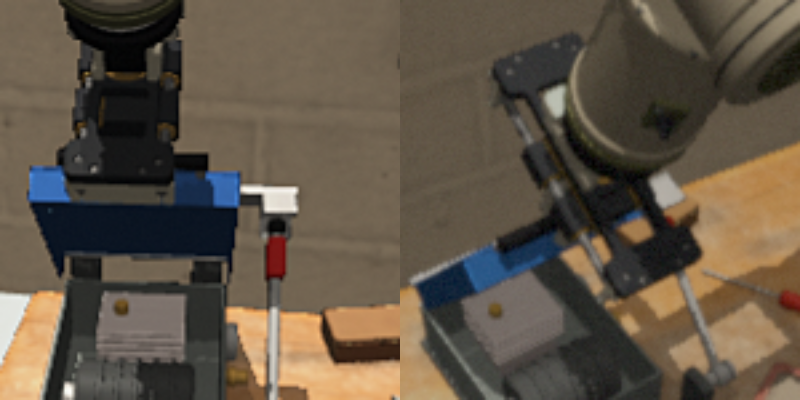

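>>> arm_command(motion=[{"slide": [0.02, 0, 0.003], "turn": [0, -0.04, 0]}, {"slide": [0, 0, 0], "turn": [0, 0, 0]}, {"slide": [0.02, 0, 0.003], "turn": [0, -0.04, 0]}, {"slide": [0, 0, 0], "turn": [0, 0, 0]}, {"slide": [0, 0, 0], "turn": [0, 0, 0]}])

```text
t: 13.82
tool_pos: [0.5519, 0.0445, 0.4328]
orientation: [1.833, 2.006, -0.488]
force: [-1.9, -4.9, -10.1]
opening: 0.0132
```

>>> arm_command(motion=[{"slide": [0.01, 0, 0.0015], "turn": [0, -0.02, 0]}, {"slide": [0, 0, 0], "turn": [0, 0, 0]}, {"slide": [0.01, 0, 0.0015], "turn": [0, -0.02, 0]}, {"slide": [0, 0, 0], "turn": [0, 0, 0]}, {"slide": [0, 0, 0], "turn": [0, 0, 0]}])

```text
t: 14.23
tool_pos: [0.5513, 0.0505, 0.4282]
orientation: [1.821, 1.992, -0.504]
force: [-1.0, -5.5, -9.0]
opening: 0.0136
```

```bash
python3 shot.py v side wrist scene;python3 -c "
import cv2
a=cv2.imread('pics/v_side.png');b=cv2.imread('pics/v_wrist.png')
cv2.imwrite('pics/v2.png',cv2.hconcat([cv2.resize(a[60:210,210:360],(400,400)),cv2.resize(b,(533,400))[:,:400]]))"

```

```text
14.3833 [0.55131232 0.05049902 0.42817999] [ 1.82181238  1.99212621 -0.50418357] [-0.70593443 -4.83237336 -8.915909  ] 0.013440902039597389 [ 0.17579469  0.03126406  1.59948401 -0.537061    1.5642755  -1.46595925]
```

View pics/v2.png

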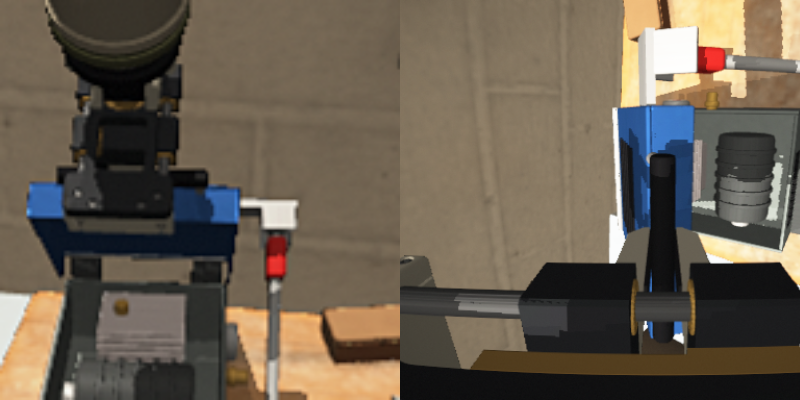

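>>> arm_command(motion=[{"slide": [0.01, 0, 0.0015], "turn": [0, -0.02, 0]}, {"slide": [0, 0, 0], "turn": [0, 0, 0]}, {"slide": [0.01, 0, 0.0015], "turn": [0, -0.02, 0]}, {"slide": [0, 0, 0], "turn": [0, 0, 0]}, {"slide": [0, 0, 0], "turn": [0, 0, 0]}])

```text
t: 14.8
tool_pos: [0.5508, 0.0563, 0.4236]
orientation: [1.809, 1.977, -0.521]
force: [-2.0, -8.7, -6.7]
opening: 0.0136
```

>>> arm_command(motion=[{"slide": [0.01, 0, 0.0015], "turn": [0, -0.02, 0]}, {"slide": [0, 0, 0], "turn": [0, 0, 0]}, {"slide": [0, 0, 0], "turn": [0, 0, 0]}, {"slide": [0, 0, 0], "turn": [0, 0, 0]}, {"slide": [0, 0, 0], "turn": [0, 0, 0]}])

```text
t: 15.22
tool_pos: [0.5506, 0.0583, 0.4222]
orientation: [1.804, 1.967, -0.53]
force: [-2.6, -14.4, -2.2]
opening: 0.0135
```

```bash
python3 shot.py w side wrist scene;python3 -c "
import cv2
a=cv2.imread('pics/w_side.png');b=cv2.imread('pics/w_wrist.png')
cv2.imwrite('pics/w2.png',cv2.hconcat([cv2.resize(a[90:190,250:350],(400,400)),cv2.resize(b[0:150,330:480],(400,400))]))"

```

```text
15.3667 [0.55062612 0.0583477  0.4221654 ] [ 1.80390174  1.96746754 -0.53009168] [ -3.61635404 -13.41611     -1.46098517] 0.01346808874656034 [ 0.19937891  0.0425532   1.60504587 -0.56878565  1.56607336 -1.43426483]
```

View pics/w2.png

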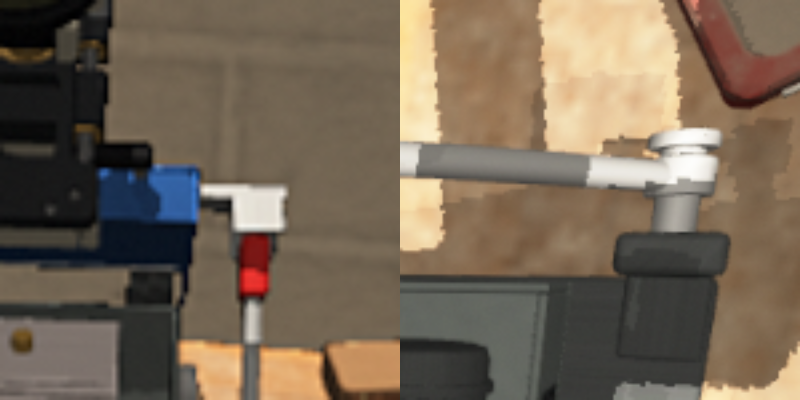

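```bash
python3 - <<'E'
from plant import robot
import numpy as np
from scipy.spatial.transform import Rotation as R
s=robot.read_state();Rt=R.from_rotvec(s["orientation"]).as_matrix()
h=s["tool_pos"]+Rt[:,2]*.170
psi=.09;u=np.array([np.cos(psi),np.sin(psi),0]);l=np.array([-u[1],u[0],0]);p=np.array([.4405,.0315,.1])
r=h-p;print(h,r@u,r@l+.25,h[2]-.115,"ang",np.arctan2(h[2]-.115,r@l+.25),np.arcsin((h[2]-.115)/.235),"tilt",np.arccos(-Rt[2,2]),s["force"])
E
```

```text
[ 0.55877358 -0.03341908  0.27929317] 0.11196005962993205 0.17471340303114322 0.1642931689039796 ang 0.7546702802874129 0.7741658080418561 tilt 0.5727295064085295 [ -3.61635404 -13.41611     -1.46098517]
```

>>> arm_command(motion=[{"slide": [0, 0, 0], "turn": [0, 0, 0]}, {"slide": [0, 0, 0], "turn": [0, 0, 0]}, {"slide": [0, 0, 0], "turn": [0, 0, 0]}, {"slide": [0, 0, 0], "turn": [0, 0, 0]}, {"slide": [0, 0, 0], "turn": [0, 0, 0]}], gripper=50)

```text
t: 15.78
tool_pos: [0.5507, 0.0605, 0.4212]
orientation: [1.803, 1.972, -0.526]
force: [0.4, -0.0, 0.4]
opening: 0.0422
```

>>> arm_command(motion=[{"slide": [0, 0, 0], "turn": [0, 0, 0]}, {"slide": [0, 0, 0], "turn": [0, 0, 0]}, {"slide": [0, 0, -0.05], "turn": [0, 0, 0]}, {"slide": [0, 0, -0.08], "turn": [0, 0, 0]}, {"slide": [0, 0, -0.1], "turn": [0, 0, 0]}])

```text
t: 16.2
tool_pos: [0.5457, 0.1094, 0.4961]
orientation: [1.804, 1.973, -0.535]
force: [1.1, 0.5, 0.8]
opening: 0.0465
```

>>> arm_command(motion=[{"slide": [0, 0, -0.1], "turn": [0, 0, 0]}, {"slide": [0, 0, -0.1], "turn": [0, 0, 0]}, {"slide": [0, 0, 0], "turn": [0, 0, 0]}, {"slide": [0, 0, 0], "turn": [0, 0, 0]}, {"slide": [0, 0, 0], "turn": [0, 0, 0]}])

```text
t: 16.62
tool_pos: [0.5423, 0.1527, 0.5645]
orientation: [1.802, 1.973, -0.529]
force: [-0.4, 1.3, -0.3]
opening: 0.0463
```

```bash
python3 shot.py x side wrist scene;python3 -c "
import cv2
a=cv2.imread('pics/x_side.png');b=cv2.imread('pics/x_scene.png')
cv2.imwrite('pics/x2.png',cv2.hconcat([cv2.resize(a[60:210,210:360],(400,400)),cv2.resize(b[80:230,180:330],(400,400))]))"

```

```text
16.7667 [0.54233977 0.15199761 0.56317374] [ 1.80352581  1.97240645 -0.5324596 ] [-0.84735345  0.33882928 -0.1900918 ] 0.046248770249275276 [ 0.35911041  0.09168576  1.29897987 -0.57547739  1.87056164 -1.4417641 ]
```

View pics/x2.png

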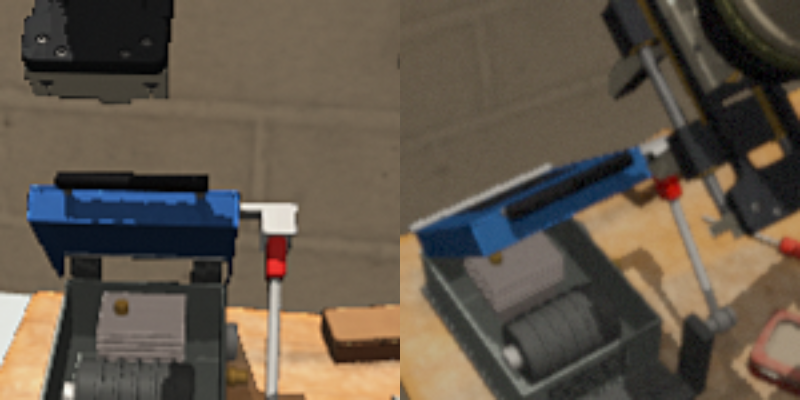

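View pics/x_wrist.png

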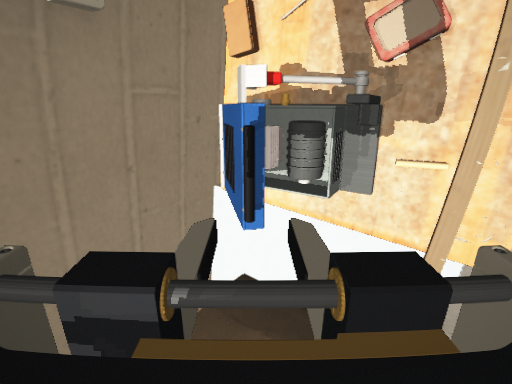

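>>> arm_command(motion=[{"slide": [0, 0, 0], "turn": [0, 0, 0]}, {"slide": [0, 0, 0], "turn": [0, 0, 0]}, {"slide": [0, 0, 0], "turn": [0, 0, 0]}, {"slide": [0, 0, 0], "turn": [0, 0, 0]}, {"slide": [0, 0, 0], "turn": [0, 0, 0]}])

```text
t: 17.18
tool_pos: [0.5423, 0.1525, 0.5651]
orientation: [1.803, 1.972, -0.528]
force: [-0.2, -0.9, 0.2]
opening: 0.0464
```

```bash
python3 shot.py y side scene; python3 - <<'E'
from h import *
np.set_printoptions(precision=4,suppress=True)
s,d,w=[load(f"pics/x_{n}.pkl") for n in("scene","side","wrist")]
f=400/150
S=lambda x,y:(s,(180+x/f,80+y/f)); D=lambda x,y:(d,(210+x/f,60+y/f)); W=lambda x,y:(w,(x,y))
l=tri(S(107,212),D(57,180),W(249,221)); r=tri(S(232,160),D(207,184),W(250,127));h=(l[0]+r[0])/2
print(l,r,h,"ang",np.arcsin((h[2]-.115)/.235))
for n in("side","scene"):
    a=load(f"pics/x_{n}.pkl")["pixels"].astype(int);b=load(f"pics/y_{n}.pkl")["pixels"].astype(int)
    q=abs(a-b)[60:240,180:330].max(2);print(n,(q>40).sum())
c=load("pics/y_side.pkl");cv2.imwrite("pics/y2.png",cv2.resize(c["pixels"][120:190,270:340],(560,560),interpolation=2))
E
```

```text
17.2833 [0.54222815 0.1525402  0.56520261] [ 1.80321663  1.97161825 -0.5282251 ] [ 1.28496798  0.05306669 -0.19175776] 0.04647156522483823 [ 0.36008212  0.09086331  1.29604431 -0.5755854   1.87116013 -1.44182794]
(array([ 0.6168, -0.0281,  0.281 ]), [0.0005059453821360921, 0.002498473571201903, 0.002229907868987919]) (array([ 0.5021, -0.0348,  0.2821]), [0.0019431891093840297, 0.0019242383321559056, 0.002745052747317866]) [ 0.5595 -0.0315  0.2815] ang 0.7874576047136815
side 55
scene 219
```

View pics/y2.png

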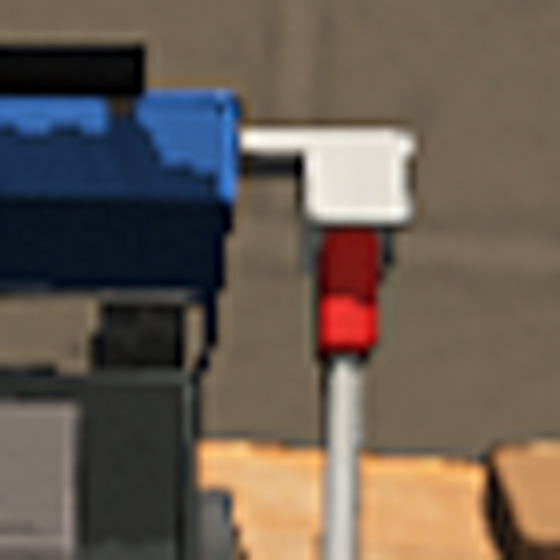

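```bash
python3 - <<'E'
from h import *
from plant import robot
a=load("pics/x_side.pkl")["pixels"];b=robot.read_camera("side")["pixels"]
g=lambda i:cv2.cvtColor(i,cv2.COLOR_BGR2GRAY)[120:170,220:330].astype(np.float32)
print(cv2.phaseCorrelate(g(a),g(b)))
print(robot.close_job())
E
```

```text
((-0.018330435071391094, -0.012768420680160375), 0.9913821233113607)
the job is handed in; nothing more can be done
None
```

The hood is now held open by the prop rod, with the rod's tip in the socket. I handed the job in at about 17.3 s of the 56 s allowed.

- **Rod:** I gripped the red grip from above and swung it up until the contact force rose and the rod stopped moving, with the hood still at about 1.34 rad. From the visible red faces, the rod read about 2.28 rad after release. That is a little under the 2.32 stop, but those faces bias the reading low, and it is above the 2.17 needed.
- **Hood:** I gripped the handle bar across and eased it down, turning the gripper with the hood. Near 0.78 rad the rod took the load, so I opened the gripper and backed away along the tool axis.

**Last checks:**
- **Angle:** three camera views of the handle gave about 0.787 rad. The arm pose at seating gave 0.75 to 0.77.
- **Seating:** in the side view the tip is inside the socket and sits about 1 pixel off its centre. I did not measure the tip-to-seat distance directly.
- **Stillness:** the side view shifted less than 0.02 pixel between pictures about 0.5 s apart. A raw picture difference did show some changed pixels, which I took to be the gripper and its shadow without tracing them.
- **Contact:** the gripper was clear, and the force readings were within noise (about 1 N).

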